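Shut and latch the wire cage on the jeweller's bench

TASK

Two small lock-up cages stand on the jeweller's bench, both with the gate hanging open. Shut the gate of the wire cage, the one with the ring cones inside: lift its latch bar over the lip of the catch, swing the gate fully home and let the bar drop back down behind the lip. Leave the gate and bar of the sheet-metal cage as they are.

Things in the scene. Friction and masses are not known exactly. Their poses are not given: they have to be found in the camera images.
- wire_cage: Wire cage 220 wide, 150 deep, 115 high, ring cones inside. Origin: middle of its front's lower edge, on the bench; x into the cage, y to its left, where the gate's hinge is (at y +100, x 0). Catch on the right post (y -101): steel lip 6 thick, 22 wide, top 120 above the bench, standing 16 in front of the shut bar's outer face; the bar must pass over it and drop behind. All in mm.
- wire_gate (a joint): Gate of the wire cage: frame with vertical rods, 178 mm wide, top edge 112 mm high, upright hinge at its left seen from the robot. rad: 0 = shut against its stop, growing (to 1.3) as the free end swings out towards the robot, clockwise from above. Starts at 0.5 to 1.0, stays where left (friction 0.06 N m). With the bar down behind the lip it keeps within 0.09.
- wire_bar (a joint): Latch bar on the gate's outer face: steel, 8 mm thick, 14 high, 165 long, about 0.16 kg, reaching 27 mm past the gate's free edge; underside 98 mm high when down. Pivots in the gate's plane. rad: 0 = down and level on its stop (also with the gate open), growing to 0.7 as the free end lifts; falls back when let go. Clears the lip from 0.18; unlifted, it hits it at gate 0.15.
- wire_tab (a point): Middle of the lift tab, a steel plate upright on that bar, to pinch from above: 8 mm thick, 22 wide along the bar, top 30 mm above this point, 40 mm free below it. 155 mm high with the bar down; then its x is across the thickness into the cage, y along the bar to the hinge, z up. In these axes the bar's pivot is at (0, 90, -50) mm, the gate's hinge line at x 20, y 140.
- sheet_tab (a point): Same kind of tab and point on the other cage's bar, to be left alone. That cage has the same size and latch but a solid sheet gate, sides and roof, and its gate also stands open. The cages stand side by side about 370 mm apart, fronts to the robot within 12 degrees, and may change places.

How it is judged:
On the way:
1. the wire cage's bar is lifted (over 0.15 rad) while its gate is still open (over 0.1 rad) (value of joint wire_bar above 0.15 rad and value of joint wire_gate above 0.1 rad), for 0.05 s.
At the end, for the whole second after the job is handed in: The wire cage's gate is shut to within 0.1 rad, its latch bar is down behind the lip (within 0.08 rad of level), both at rest, and the sheet-metal cage's tab is within 30 mm of where it started (value of joint wire_gate below 0.1 rad and value of joint wire_bar below 0.08 rad and velocity of joint wire_bar between -0.05 and 0.05 rad/s and velocity of joint wire_gate between -0.05 and 0.05 rad/s and distance of sheet_tab from where it was at the start of the episode below 0.03 m); the robot touches nothing.
It fails at once if the sheet-metal cage's gate or bar is moved (its tab more than 30 mm from its start) (distance of sheet_tab from where it was at the start of the episode above 0.03 m).
It also fails if it takes over 35 s, if anything falls off the work surface, if the arm or the gripper's body presses on something with over 40 N, if the wrist force passes 120 N, or if a joint passes its speed limit or range.

ROBOT

A 6-joint arm with a two-finger parallel gripper is mounted at the origin on the work surface. World frame = base frame: x ahead of the robot, y to its left, z up, the work surface at z = 0. Lengths are in m, angles in rad, forces in N, time in s.
With the tool pointing down it reaches from about 0.4 to 0.825 m from the base axis. Payload 7 kg.
Tool frame: the origin (TCP) lies between the finger pads; the fingertips stand 22 mm ahead of it and the grasp point (between the pads) lies 3 mm ahead of it (env.nose_length is the distance from the TCP to the fingertips, in m); z points along the fingers, y is the direction in which the jaws open and shut (so a half turn about z gives the same grasp; the last joint's range is limited). The gripper opens to 85 mm and grips with 20 to 120 N. Pads are 22 mm wide; open, the fingers measure 114 mm over their backs; the gripper's body (76 mm by 85 mm) begins 54 mm behind the grasp point. The pads swing forward as they close: fully open they stand 13 mm farther back than shut.
Start: joints at [-0.973, 0.359, 0.012, 0, -1.224, -0.288], TCP at [0.206, -0.643, 0.253] pointing down, gripper open.
Joint ranges: [-3.07, 3.07], [-1.43, 2.12], [-1.02, 1.25], [-3.03, 1.67], [-3.05, -0], [-3.03, 3.03]. Speed limits (rad/s): [2.39, 2.39, 3.01, 3.14, 3.14, 3.14].

INTERFACE

Orientations are given as a rotation vector (axis times angle).
In Python, from workcell import telemetry, camera, order, finder, env gives the robot as it stands.
- The arm moves only by the tool apply_moves, never from a script. Its argument "series" is a list of rows, each a list of 3 entries, a list of its own where there are three numbers: the shift along the tool's x, y, z scaled (see below), then the turn, a rotation vector about the tool's x, y, z scaled (see below), then the opening, from -1 (shut) to 1 (fully open). In form: [[[dx, dy, dz], [rx, ry, rz], hand], ...]. A call has exactly 10 rows; each row is the pose to reach, as a shift and turn from the pose commanded when the call began, along the tool's axes at that moment; what a row does not reach only later rows make up. The controller multiplies each number of a shift by 100 mm and each number of a turn by pi/4 rad. A row lasts 1/12 s, in which the tool goes at most 41.7 mm and 7.16 degrees, less where a joint would pass 70% of its speed; a pose out of reach is approached as far as the arm can. A call with a number of a shift or a turn outside -1 to 1 is refused whole. A call with a gripper value outside its range is refused whole. The fingers move at their own pace and stop on an object; the grip force is fixed at half the most. Time passes only in rows, so rows that repeat a pose let the fingers close, or fill a call up. It gives the time, the measured TCP pose, the force and the opening at its end, in the units of the state.
- telemetry.state(): the state, without advancing time (a new reading comes with each control period).
- camera(name): name is "scene" or "top" or "wrist"; returns a dict with "frame" (480x640x3 uint8, blue, green, red), "range_z" (480x640 float32, m along the optical axis (not along the pixel's ray), 0 where there is no reading), "fx", "fy", "cx", "cy" (pixels), "k1" (the pictures are not rectified: a ray, as slopes to the right and down, at radius r is drawn at 1 + k1 r^2 times it, then the intrinsics apply), "cam_to_world" (4x4, takes a point from camera to world coordinates); the wrist camera has in their place "mount" (4x4, takes a point from camera to tool coordinates, whose origin is the TCP and whose axes are the flange's). Camera axes: x right, y up, looking along -z (the intrinsics and any distortion apply to the point x, -y, -z); pixel columns grow to the right and rows downward; lengths in m; the calibration is good to about 2 mm. A picture is of the moment at which its call begins: read the wrist's pose just before it.
- order.sign_off(): hands the job in, once; it reports no verdict.
Trained networks look in a picture, given as the dict that the camera call returned (one of the last four; its "shot" number tells which), for a name from the list of things; names that differ only in an ending like _2 or _b are one class to them, and where a whole thing is asked for, a point or a joint stands for the part that bears it (a point fixed in the world has none). Each returns a list of dicts, best first, with "score" (0 to 1); they miss things now and then, are a little off and sometimes report something else, mostly with a low value. They report only what shows in the picture. A call takes as long as a camera call.
- finder.recognise(target, picture): "point" ([row, column] in pixels, amid what is visible of it).
- finder.masks_of(target, picture): "region" (480x640 bool, what is visible of it) and "point" ([row, column] in pixels, amid what is visible of it).
The state is a dict: "time_s": time; "qpos": joint angles; "joint_vel": joint speeds; "effort": joint torques, N m; "tcp_pos": TCP position; "orientation": TCP orientation; "contact_force": force on the tool from outside, world axes, zero at the start; "torque": the same for the moment, N m; "width": opening from 0.0 (shut) to 1.0 (fully open).
Only numpy, scipy, OpenCV 4.12 (cv2) and the standard library are available. Lean on these libraries where they do the work, as an engineer would, in place of code of your own. Each camera call takes 0.05 s, during which the arm holds its last target.

## Working session

There is one attempt and no reset: what is moved stays moved. The work goes in short steps, Python scripts to look and compute and a tool call to move; the robot and the scene stay as the last step left them, time stands still between calls to the robot, and variables do not carry over. Pictures are saved under pics/ and viewed, and the job is handed in when it is done.

Besides the shell and the picture viewer there is one more tool, called after "Emit:" as name(argument=value, ...) on one line, values as JSON. apply_moves: Moves the arm, as the interface text tells. Shifts and turns lie within -1 to 1; 1 stands for 100 mm of shift or pi/4 rad of turn. Its arguments: {"type":"object","properties":{"series":{"type":"array","items":{"type":"array"}}},"required":["series"]}

```bash
ls; mkdir -p pics; cat > h.py <<'E'
import numpy as np, cv2
from workcell import telemetry, camera, order, finder, env
from scipy.spatial.transform import Rotation as R
def pix2cam(p,u,v,d):
    # u col v row
    xd=(u-p['cx'])/p['fx']; yd=(v-p['cy'])/p['fy']
    x,y=xd,yd
    for _ in range(20):
        s=1+p['k1']*(x*x+y*y); x,y=xd/s,yd/s
    return np.stack([x*d,-y*d,-d+0*x],-1)
def cw(p,st=None):
    if 'cam_to_world' in p: return np.array(p['cam_to_world'])
    T=np.eye(4);T[:3,:3]=R.from_rotvec(st['orientation']).as_matrix();T[:3,3]=st['tcp_pos']
    return T@np.array(p['mount'])
def cloud(p,st=None):
    v,u=np.mgrid[:480,:640]; 
    c=pix2cam(p,u.astype(float),v.astype(float),p['range_z'].astype(float))
    M=cw(p,st); return c@M[:3,:3].T+M[:3,3]
E
python3 - <<'E'
from h import *
print(telemetry.state(), env.nose_length)
for n in ['scene','top']:
    p=camera(n); cv2.imwrite(f'pics/{n}0.png',p['frame']); W=cloud(p)
    np.savez(f'{n}0.npz',W=W,d=p['range_z'],f=p['frame'])
    for t in ['wire_cage','wire_tab','sheet_tab','wire_gate','wire_bar']:
        for r in finder.masks_of(t,p)[:2]:
            m=r['region']&(p['range_z']>0); w=W[m]
            print(n,t,round(r['score'],2),np.round(r['point']),m.sum(),np.round(np.median(w,0),3),np.round(np.percentile(w,[2,98],axis=0),3).tolist())
E
```

```text
pics
{'time_s': 0.0, 'qpos': array([-9.72925204e-01,  3.59370567e-01,  1.10524502e-02, -3.44973109e-04,
       -1.22410014e+00, -2.88125385e-01]), 'joint_vel': array([-0.00052862,  0.00092088, -0.00068979,  0.00061467, -0.00137665,
       -0.00046621]), 'effort': array([-6.88931323e-05, -5.83329713e+01,  2.93415552e+01,  6.93655193e+00,
       -6.01729320e-03, -1.05383759e-05]), 'tcp_pos': array([ 0.20560509, -0.64245187,  0.25237235]), 'orientation': array([ 4.84360270e-01, -3.10362147e+00, -2.51986839e-03]), 'contact_force': array([ 0.63058221, -0.66368776,  0.0881613 ]), 'torque': array([-0.0011128 ,  0.00778164,  0.00235788]), 'width': 1.0007635694174057} 0.022
scene wire_cage 0.76 [335. 380.] 13166 [0.692 0.22  0.06 ] [[0.47, 0.094, -0.001], [0.767, 0.324, 0.117]]
scene wire_tab 0.81 [246. 440.] 600 [0.486 0.226 0.112] [[0.43, 0.176, 0.098], [0.552, 0.287, 0.185]]
scene sheet_tab 0.74 [185. 280.] 242 [ 0.5   -0.164  0.115] [[0.459, -0.211, 0.101], [0.56, -0.102, 0.185]]
scene wire_gate 0.61 [270. 439.] 1580 [0.498 0.226 0.109] [[0.439, 0.181, 0.023], [0.584, 0.298, 0.183]]
scene wire_bar 0.76 [246. 443.] 598 [0.486 0.226 0.112] [[0.435, 0.18, 0.099], [0.552, 0.287, 0.185]]
top wire_cage 0.74 [190. 206.] 11845 [0.667 0.218 0.046] [[0.468, 0.096, 0.0], [0.759, 0.319, 0.118]]
top wire_tab 0.97 [283. 192.] 501 [0.481 0.219 0.112] [[0.436, 0.178, 0.094], [0.542, 0.28, 0.186]]
top sheet_tab 0.67 [279. 410.] 595 [ 0.494 -0.167  0.112] [[0.447, -0.216, 0.099], [0.555, -0.104, 0.186]]
top wire_gate 0.78 [265. 189.] 1601 [0.511 0.234 0.111] [[0.443, 0.182, 0.001], [0.588, 0.298, 0.184]]
top wire_bar 0.72 [281. 190.] 470 [0.481 0.217 0.112] [[0.434, 0.178, 0.106], [0.545, 0.282, 0.185]]
```

View pics/scene0.png

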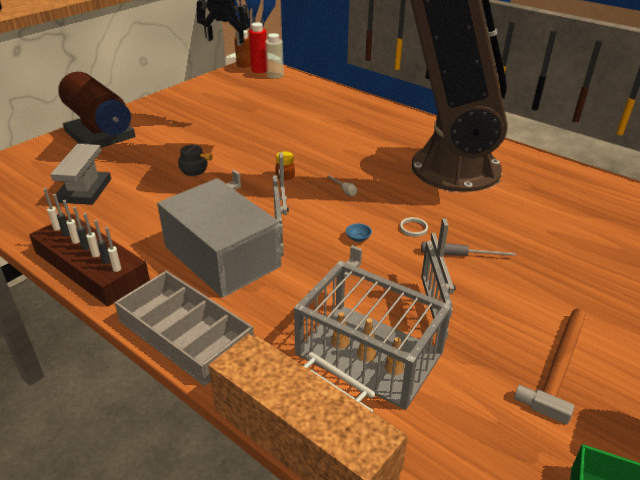

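View pics/top0.png

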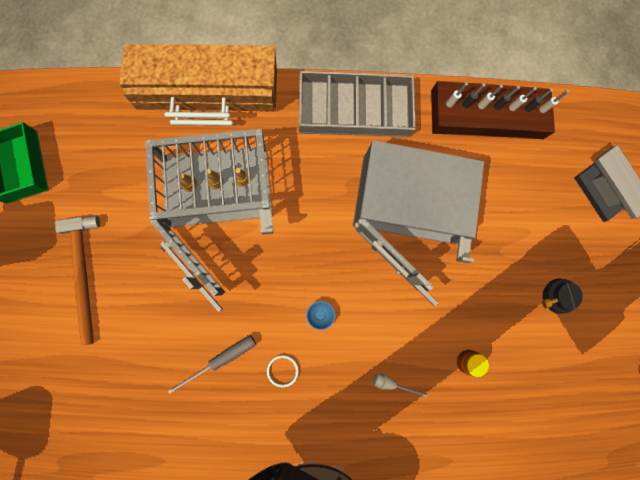

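```bash
python3 - <<'E'
import numpy as np
for n in ['scene0','top0']:
    z=np.load(n+'.npz');W=z['W'];d=z['d']>0
    reg=d&(W[...,0]>.38)&(W[...,0]<.62)&(W[...,1]>.12)&(W[...,1]<.34)
    t=W[reg&(W[...,2]>.135)&(W[...,2]<.2)]
    print(n,'tab',len(t),t.mean(0).round(4),t.min(0).round(3),t.max(0).round(3))
    c=t[:,:2]-t[:,:2].mean(0); u,s,v=np.linalg.svd(c);print(v[0].round(3),s, np.ptp(c@v[0]),np.ptp(c@v[1]))
    b=W[reg&(W[...,2]>.106)&(W[...,2]<.1185)&(W[...,0]<.57)]
    print('bar',len(b),np.percentile(b,[1,99],axis=0).round(3))
    c=b[:,:2]-b[:,:2].mean(0); u,s,v=np.linalg.svd(c);print(v[0].round(3),b[:,:2].mean(0),np.ptp(c@v[0]),np.ptp(c@v[1]))
    # whole wire cage roof
    r=W[d&(W[...,1]>.03)&(W[...,2]>.108)&(W[...,2]<.13)&(W[...,0]>.57)]
    print('roof',len(r),np.percentile(r,[.5,99.5],axis=0).round(3))
E
```

```text
scene0 tab 196 [0.4827 0.2212 0.1639] [0.471 0.208 0.136] [0.492 0.229 0.188]
[0.628 0.778] [0.09800632 0.03358745] 0.02815045597071692 0.010682843982625345
bar 625 [[0.432 0.176 0.106]
 [0.568 0.288 0.116]]
[0.746 0.666] [0.5102457  0.23759137] 0.18221055427599925 0.028798025600735418
roof 13132 [[0.579 0.092 0.108]
 [0.942 0.388 0.117]]
top0 tab 136 [0.4783 0.2166 0.1719] [0.469 0.208 0.136] [0.488 0.228 0.188]
[-0.737 -0.675] [0.08032307 0.03094812] 0.022222731659801744 0.0088809539639348
bar 885 [[0.432 0.178 0.106]
 [0.567 0.286 0.115]]
[-0.751 -0.66 ] [0.50577101 0.23354993] 0.1794027888708376 0.028035729379745092
roof 9160 [[0.574 0.091 0.108]
 [0.942 0.387 0.118]]
```

The wire cage is the one on the robot's left: top view, gate hinge at about (155,222), tab at (190,282) and catch at (266,222). The sheet cage is on the right, with its tab near (410,279). Next I'll measure the cage frame and check that the hinge fits.

```bash
python3 - <<'E'
import numpy as np,cv2
for n in ['scene0','top0']:
    z=np.load(n+'.npz');W=z['W'];d=z['d']>0
    r=W[d&(W[...,1]>.03)&(W[...,1]<.36)&(W[...,2]>.106)&(W[...,2]<.119)&(W[...,0]>.56)&(W[...,0]<.80)]
    # drop points of gate (front-left): keep hull via minAreaRect of points behind
    q=(r[:,:2]*1000).astype(np.float32)
    img=np.zeros((300,360),np.uint8)
    for a,b in q: img[int(299-(a-520)),int(359-b) if 0<=359-b<360 else 0]=255
    img=cv2.resize(img,None,fx=2,fy=2,interpolation=0); cv2.imwrite(f'pics/roof_{n}.png',img)
    print(n,cv2.minAreaRect(q),len(q))
    c=W[d&(W[...,1]>.03)&(W[...,1]<.2)&(W[...,2]>.117)&(W[...,2]<.135)&(W[...,0]>.5)&(W[...,0]<.7)]
    print('lip',len(c),c.mean(0) if len(c) else 0)
E
```

```text
scene0 ((660.0932006835938, 205.981201171875), (199.63136291503906, 223.1012725830078), 6.968438148498535) 4118
lip 37 [0.58292208 0.1002902  0.11910402]
top0 ((658.1031494140625, 206.17221069335938), (199.2274627685547, 222.33399963378906), 7.276259422302246) 3829
lip 70 [0.60081646 0.11087759 0.11895658]
```

Emit:
apply_moves(series=[[[0,0.2,-0.1],[0,0,0],1],[[-0.1,0.5,-0.4],[0,0,0],1],[[-0.4,0.9,-0.5],[0,0,0],1],[[-0.7,1,-0.5],[0,0,0],1],[[-0.9,1,-0.5],[0,0,0],1],[[-1,1,-0.5],[0,0,0],1],[[-1,1,-0.5],[0,0,0],1],[[-1,1,-0.5],[0,0,0],1],[[-1,1,-0.5],[0,0,0],1],[[-1,1,-0.5],[0,0,0],1]])

```text
time_s: 1.43
tcp_pos: [0.2697, -0.5176, 0.3028]
orientation: [0.483, -3.104, -0.001]
contact_force: [0.2, -0.0, -0.4]
width: 1.001
```

Emit:
apply_moves(series=[[[-0.2,0.2,0],[0,0,-0.1],1],[[-0.5,0.5,0],[0,0,-0.2],1],[[-0.8,0.8,0],[0,0,-0.3],1],[[-1,1,0],[0,0,-0.4],1],[[-1,1,0],[0,0,-0.53],1],[[-1,1,0],[0,0,-0.53],1],[[-1,1,0],[0,0,-0.53],1],[[-1,1,0],[0,0,-0.53],1],[[-1,1,0],[0,0,-0.53],1],[[-1,1,0],[0,0,-0.53],1]])

```text
time_s: 2.27
tcp_pos: [0.3348, -0.3922, 0.303]
orientation: [1.111, -2.938, -0.001]
contact_force: [0.2, 0.1, -0.1]
width: 1.0
```

Emit:
apply_moves(series=[[[-0.3,0.2,0],[0,0,0],1],[[-0.6,0.4,0],[0,0,0],1],[[-0.9,0.6,0],[0,0,0],1],[[-1,0.7,0],[0,0,0],1],[[-1,0.7,0],[0,0,0],1],[[-1,0.7,0],[0,0,0],1],[[-1,0.7,0],[0,0,0],1],[[-1,0.7,0],[0,0,0],1],[[-1,0.7,0],[0,0,0],1],[[-1,0.7,0],[0,0,0],1]])

```text
time_s: 3.1
tcp_pos: [0.3634, -0.2733, 0.3031]
orientation: [1.113, -2.937, -0.0]
contact_force: [-0.2, 0.0, -0.1]
width: 1.0
```

Emit:
apply_moves(series=[[[-0.3,0.2,0],[0,0,0],1],[[-0.6,0.4,0],[0,0,0],1],[[-0.9,0.6,0],[0,0,0],1],[[-1,0.7,0],[0,0,0],1],[[-1,0.7,0],[0,0,0],1],[[-1,0.7,0],[0,0,0],1],[[-1,0.7,0],[0,0,0],1],[[-1,0.7,0],[0,0,0],1],[[-1,0.7,0],[0,0,0],1],[[-1,0.7,0],[0,0,0],1]])

```text
time_s: 3.93
tcp_pos: [0.3917, -0.1546, 0.3032]
orientation: [1.113, -2.937, -0.0]
contact_force: [-0.4, -0.4, -0.2]
width: 0.999
```

Emit:
apply_moves(series=[[[-0.3,0.2,0],[0,0,0],1],[[-0.6,0.4,0],[0,0,0],1],[[-0.9,0.6,0],[0,0,0],1],[[-1,0.7,0],[0,0,0],1],[[-1,0.7,0],[0,0,0],1],[[-1,0.7,0],[0,0,0],1],[[-1,0.7,0],[0,0,0],1],[[-1,0.7,0],[0,0,0],1],[[-1,0.7,0],[0,0,0],1],[[-1,0.7,0],[0,0,0],1]])

```text
time_s: 4.77
tcp_pos: [0.4201, -0.0359, 0.3033]
orientation: [-1.114, 2.938, -0.0]
contact_force: [0.2, -0.1, -0.0]
width: 1.0
```

Emit:
apply_moves(series=[[[-0.3,0.2,0],[0,0,0],1],[[-0.6,0.4,0],[0,0,0],1],[[-0.9,0.6,0],[0,0,0],1],[[-1,0.7,0],[0,0,0],1],[[-1,0.7,0],[0,0,0],1],[[-1,0.7,0],[0,0,0],1],[[-1,0.7,0],[0,0,0],1],[[-1,0.7,0],[0,0,0],1],[[-1,0.7,0],[0,0,0],1],[[-1,0.7,0],[0,0,0],1]])

```text
time_s: 5.6
tcp_pos: [0.4484, 0.0828, 0.3035]
orientation: [-1.114, 2.937, 0.0]
contact_force: [-0.7, 0.9, -0.2]
width: 1.002
```

```bash
cat > look.py <<'E'
from h import *
import sys
tag=sys.argv[1]
st=telemetry.state(); p=camera('wrist'); cv2.imwrite(f'pics/wrist{tag}.png',p['frame']); W=cloud(p,st)
np.savez(f'wrist{tag}.npz',W=W,d=p['range_z'],f=p['frame'])
for t in ['wire_tab','wire_bar']:
    for r in finder.masks_of(t,p)[:2]:
        m=r['region']&(p['range_z']>0); w=W[m]
        print(t,round(r['score'],2),np.round(r['point']),m.sum(),np.round(np.median(w,0),3))
d=p['range_z']>0
reg=d&(W[...,0]>.40)&(W[...,0]<.62)&(W[...,1]>.12)&(W[...,1]<.34)
t=W[reg&(W[...,2]>.14)&(W[...,2]<.2)]; print('tab',len(t),t.mean(0).round(4),t.min(0).round(3),t.max(0).round(3))
c=t[:,:2]-t[:,:2].mean(0); u,s,v=np.linalg.svd(c,full_matrices=False);print(v[0].round(3),s,np.ptp(c@v[0]),np.ptp(c@v[1]))
E
python3 look.py 1
```

```text
wire_tab 0.78 [347. 396.] 2111 [0.477 0.214 0.113]
wire_bar 0.79 [344. 402.] 2015 [0.476 0.214 0.113]
tab 779 [0.4775 0.2157 0.1701] [0.468 0.209 0.14 ] [0.49  0.229 0.187]
[0.799 0.602] [0.19986703 0.0691477 ] 0.023310605967509838 0.010430941203576231
```

View pics/wrist1.png

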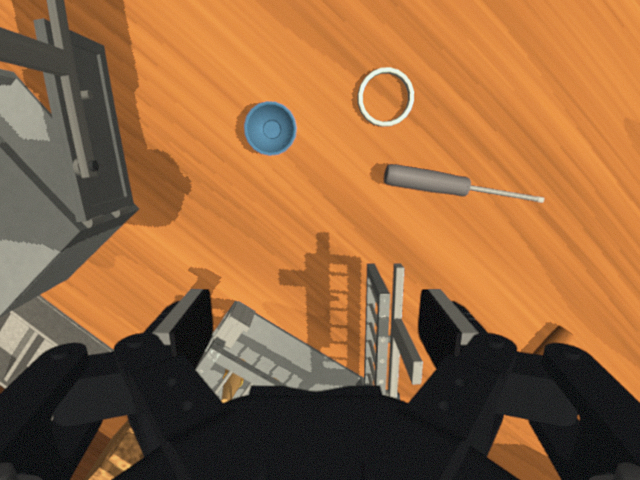

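The tab's plate is clear at about (407,350), on the bar that ends at (398,268). I'll fit its top edge and the bar direction.

```bash
python3 - <<'E'
import numpy as np,cv2
for n in ['scene0','top0','wrist1']:
    z=np.load(n+'.npz');W=z['W'];d=z['d']>0
    reg=d&(W[...,0]>.40)&(W[...,0]<.58)&(W[...,1]>.12)&(W[...,1]<.34)
    t=W[reg&(W[...,2]>.181)&(W[...,2]<.2)].astype(np.float32)
    print(n,'top',len(t),t.mean(0).round(4),cv2.minAreaRect(t[:,:2]*1000))
    b=W[reg&(W[...,2]>.106)&(W[...,2]<.1175)]
    dd=np.array([.745,.667]);nn=np.array([.667,-.745])
    o=t[:,:2].mean(0); y=(b[:,:2]-o)@dd; x=(b[:,:2]-o)@nn
    k=(abs(x)<.008); print('bar y range',y[k].min(),y[k].max(), 'fit',np.polyfit(y[k],x[k],1)); 
    print(np.histogram(x[abs(y)<.04],bins=np.arange(-.01,.04,.003)))
E
```

```text
scene0 top 40 [0.4796 0.2197 0.1847] ((479.0380859375, 219.80482482910156), (22.951332092285156, 8.792533874511719), 47.17356872558594)
bar y range -0.0689794991560556 0.12684469923615938 fit [-0.00029895  0.0007313 ]
(array([ 0,  3, 25, 32, 48,  0, 35, 40, 41, 39,  0,  0,  0,  0,  0,  0]), array([-0.01 , -0.007, -0.004, -0.001,  0.002,  0.005,  0.008,  0.011,
        0.014,  0.017,  0.02 ,  0.023,  0.026,  0.029,  0.032,  0.035,
        0.038]))
top0 top 70 [0.4783 0.2187 0.1842] ((477.8780517578125, 218.65765380859375), (21.826068878173828, 8.511833190917969), 42.37855911254883)
bar y range -0.06453417347379171 0.1287941069457921 fit [0.00309687 0.00016856]
(array([ 0,  6, 47, 51, 50,  0, 56, 73, 71, 54,  0,  0,  0,  0,  0,  0]), array([-0.01 , -0.007, -0.004, -0.001,  0.002,  0.005,  0.008,  0.011,
        0.014,  0.017,  0.02 ,  0.023,  0.026,  0.029,  0.032,  0.035,
        0.038]))
wrist1 top 282 [0.4788 0.2183 0.1848] ((479.2687072753906, 219.41920471191406), (23.06110382080078, 8.35383415222168), 43.7297477722168)
bar y range -0.0642790244911619 0.088642777856634 fit [-0.00951002  0.0006196 ]
(array([  0,  16, 122, 148, 205,   4, 174, 209, 209, 195,   0,   0,   0,
         0,   0,   0]), array([-0.01 , -0.007, -0.004, -0.001,  0.002,  0.005,  0.008,  0.011,
        0.014,  0.017,  0.02 ,  0.023,  0.026,  0.029,  0.032,  0.035,
        0.038]))
```

```bash
cat > plan.py <<'E'
from h import *
TAB=np.array([.479,.219,.155]); DA=np.radians(41.8); YAW=np.radians(7.1)
d=np.array([np.cos(DA),np.sin(DA),0]); n=np.array([d[1],-d[0],0]); z=np.array([0,0,1.])
H=TAB+.02*n+.14*d; P=TAB+.09*d-.05*z; G0=np.pi/2+YAW-DA
R0=np.stack([-d,-n,-z],1)
def pose(a,g,tcpz=.161):
    p=np.array([TAB[0],TAB[1],tcpz])
    Ra=R.from_rotvec(-n*a).as_matrix()   # free end up
    p=P+Ra@(p-P); Q=Ra@R0
    Rg=R.from_rotvec(z*(G0-g)).as_matrix()
    return H+Rg@(p-H), Rg@Q
def rel(p,Q,p0,Q0):
    return (Q0.T@(p-p0)/.1).round(2).tolist(), (R.from_matrix(Q0.T@Q).as_rotvec()/(np.pi/4)).round(2).tolist()
def cur():
    s=telemetry.state(); return s['tcp_pos'],R.from_rotvec(s['orientation']).as_matrix()
E
python3 - <<'E'
from plan import *
print('H',H,'G0',G0)
p0,Q0=cur()
for tz in [.26,.22,.161]: print(tz,rel(*pose(0,G0,tz),p0,Q0))
for a in [.1,.2,.3,.4]: print(a,rel(*pose(a,G0),*pose(0,G0)), pose(a,G0)[0])
E
```

```text
H [0.59669729 0.29740503 0.155     ] G0 0.9651670763528644
0.26 ([-1.13, 0.81, 0.43], [0.0, 0.0, -0.01])
0.22 ([-1.13, 0.81, 0.83], [0.0, 0.0, -0.01])
0.161 ([-1.13, 0.81, 1.42], [0.0, 0.0, -0.01])
0.1 ([-0.06, -0.0, -0.09], [-0.0, 0.13, 0.0]) [0.4835029  0.22302605 0.16970524]
0.2 ([-0.13, -0.0, -0.17], [-0.0, 0.25, 0.0]) [0.48863117 0.22761126 0.17776397]
0.3 ([-0.21, 0.0, -0.24], [0.0, 0.38, 0.0]) [0.49433358 0.2327098  0.18509566]
0.4 ([-0.29, -0.0, -0.31], [0.0, 0.51, -0.0]) [0.50055316 0.23827075 0.19162707]
```

Emit:
apply_moves(series=[[[-0.3,0.2,0],[0,0,0],1],[[-0.6,0.5,0],[0,0,0],1],[[-0.9,0.7,0.1],[0,0,0],1],[[-1,0.81,0.4],[0,0,0],1],[[-1,0.81,0.4],[0,0,0],1],[[-1,0.81,0.4],[0,0,0],1],[[-1,0.81,0.4],[0,0,0],1],[[-1,0.81,0.4],[0,0,0],1],[[-1,0.81,0.4],[0,0,0],1],[[-1,0.81,0.4],[0,0,0],1]])

```text
time_s: 6.58
tcp_pos: [0.4698, 0.21, 0.2644]
orientation: [-1.114, 2.936, 0.001]
contact_force: [-0.8, -0.1, 0.1]
width: 1.001
```

```bash
python3 look.py 2;python3 - <<'E'
from plan import *
p0,Q0=cur()
for tz in [.22,.161]: print(tz,rel(*pose(0,G0,tz),p0,Q0))
E
```

```text
wire_tab 0.92 [256. 316.] 2141 [0.473 0.215 0.113]
wire_bar 0.73 [258. 320.] 1779 [0.472 0.214 0.113]
tab 648 [0.4756 0.2168 0.1778] [0.468 0.21  0.14 ] [0.489 0.229 0.187]
[0.735 0.678] [0.18035268 0.05810789] 0.022514428560064217 0.00801808313241582
0.22 ([-0.13, 0.0, 0.44], [0.0, 0.0, -0.01])
0.161 ([-0.13, 0.0, 1.03], [0.0, 0.0, -0.01])
```

View pics/wrist2.png

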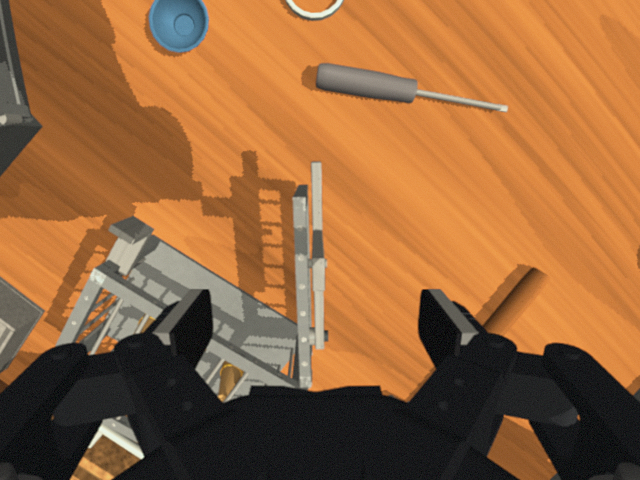

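The tab shows at about (319,245), and its column sits midway between the jaws. I'll descend and close.

Emit:
apply_moves(series=[[[-0.13,0,0],[0,0,0],1],[[-0.13,0,0.2],[0,0,0],1],[[-0.13,0,0.5],[0,0,0],1],[[-0.13,0,0.8],[0,0,0],1],[[-0.13,0,1],[0,0,0],1],[[-0.13,0,1],[0,0,0],1],[[-0.13,0,1],[0,0,0],-0.5],[[-0.13,0,1],[0,0,0],-1],[[-0.13,0,1],[0,0,0],-1],[[-0.13,0,1],[0,0,0],-1]])

```text
time_s: 7.57
tcp_pos: [0.4799, 0.2198, 0.1649]
orientation: [-1.115, 2.934, 0.002]
contact_force: [-0.3, -0.0, 0.0]
width: 0.454
```

```bash
python3 - <<'E'
from plan import *
p0,Q0=cur()
s=telemetry.state();print(s['width'],s['contact_force'],s['tcp_pos'],s['time_s'])
print(rel(*pose(0,G0,p0[2]),p0,Q0))
E
```

```text
0.4541651303014535 [-0.27706809 -0.03769868  0.00884107] [0.47994422 0.21978849 0.16485189] 7.5667
([0.01, 0.0, -0.0], [-0.0, 0.0, -0.0])
```

Still closing; I'll wait a few rows, then begin the lift.

Emit:
apply_moves(series=[[[0,0,0],[0,0,0],-1],[[0,0,0],[0,0,0],-1],[[0,0,0],[0,0,0],-1],[[0,0,0],[0,0,0],-1],[[0,0,0],[0,0,0],-1],[[0,0,0],[0,0,0],-1],[[0,0,0],[0,0,0],-1],[[0,0,0],[0,0,0],-1],[[-0.03,0,-0.05],[0,0.06,0],-1],[[-0.06,0,-0.09],[0,0.13,0],-1]])

```text
time_s: 8.4
tcp_pos: [0.4836, 0.2242, 0.1727]
orientation: [1.083, -2.847, 0.053]
contact_force: [1.2, 6.1, -4.5]
width: 0.086
```

```bash
python3 - <<'E'
from plan import *
p0,Q0=cur()
s=telemetry.state();print(s['width']*85,s['contact_force'],s['torque'],s['tcp_pos'])
for a in [.1,.16,.22,.28,.34]: print(a,rel(*pose(a,G0,.165),*pose(0.1,G0,.165)), pose(a,G0)[0], rel(*pose(a,G0,.165),p0,Q0))
E
```

```text
7.28161854816667 [ 1.19330299  6.09181679 -4.50297447] [ 2.31252039 -0.65983713  0.45573893] [0.48361559 0.22415095 0.17271733]
0.1 ([0.0, 0.0, 0.0], [0.0, 0.0, 0.0]) [0.4835029  0.22302605 0.16970524] ([0.01, -0.01, -0.01], [0.0, -0.0, -0.0])
0.16 ([-0.04, -0.0, -0.05], [0.0, 0.08, -0.0]) [0.48650796 0.22571289 0.17462337] ([-0.03, -0.01, -0.06], [0.0, 0.08, -0.0])
0.22 ([-0.08, -0.0, -0.1], [0.0, 0.15, -0.0]) [0.48972747 0.22859146 0.17929092] ([-0.07, -0.01, -0.11], [0.0, 0.15, -0.0])
0.28 ([-0.12, -0.0, -0.15], [-0.0, 0.23, -0.0]) [0.49314983 0.2316514  0.18369111] ([-0.12, -0.01, -0.16], [0.0, 0.23, -0.0])
0.34 ([-0.17, -0.0, -0.2], [0.0, 0.31, -0.0]) [0.49676272 0.23488171 0.1878081 ] ([-0.16, -0.01, -0.21], [0.0, 0.3, -0.0])
```

Gripped at about 7–8 mm. I'll lift on to about 0.34 rad.

Emit:
apply_moves(series=[[[-0.02,0,-0.03],[0,0.04,0],-1],[[-0.04,0,-0.05],[0,0.08,0],-1],[[-0.06,0,-0.08],[0,0.12,0],-1],[[-0.08,0,-0.1],[0,0.15,0],-1],[[-0.1,0,-0.13],[0,0.19,0],-1],[[-0.12,0,-0.15],[0,0.23,0],-1],[[-0.14,0,-0.18],[0,0.27,0],-1],[[-0.17,0,-0.2],[0,0.31,0],-1],[[-0.17,0,-0.2],[0,0.31,0],-1],[[-0.17,0,-0.2],[0,0.31,0],-1]])

```text
time_s: 9.23
tcp_pos: [0.4975, 0.2367, 0.1905]
orientation: [1.001, -2.628, 0.174]
contact_force: [-5.6, 3.6, 4.1]
width: 0.086
```

```bash
python3 - <<'E'
from plan import *
p0,Q0=cur()
s=telemetry.state();print(s['width']*85,s['contact_force'],s['torque'],s['tcp_pos'],rel(*pose(.34,G0,.165),p0,Q0))
p=camera('scene');cv2.imwrite('pics/scene1.png',p['frame'][150:400,250:550].repeat(2,0).repeat(2,1))
for g in np.linspace(G0,G0-.6,11): print(round(g,2),rel(*pose(.34,g,.165),*pose(.34,G0,.165)))
E
```

```text
7.3291078684435504 [-5.57315464  3.60313033  4.11079788] [1.65732137 0.82806566 0.00905719] [0.49749941 0.23670261 0.19050042] ([0.01, -0.01, -0.01], [0.0, -0.01, -0.0])
0.97 ([0.0, 0.0, 0.0], [0.0, 0.0, 0.0])
0.91 ([0.01, -0.07, 0.0], [0.03, 0.0, -0.07])
0.85 ([0.01, -0.14, 0.01], [0.05, 0.0, -0.14])
0.79 ([0.02, -0.21, 0.01], [0.08, 0.0, -0.22])
0.73 ([0.01, -0.28, 0.0], [0.1, 0.0, -0.29])
0.67 ([0.01, -0.35, 0.0], [0.13, -0.0, -0.36])
0.61 ([-0.0, -0.42, -0.0], [0.15, 0.0, -0.43])
0.55 ([-0.02, -0.49, -0.01], [0.18, 0.0, -0.5])
0.49 ([-0.04, -0.55, -0.01], [0.2, 0.0, -0.58])
0.43 ([-0.06, -0.62, -0.02], [0.23, 0.0, -0.65])
0.37 ([-0.08, -0.68, -0.03], [0.25, 0.0, -0.72])
```

View pics/scene1.png

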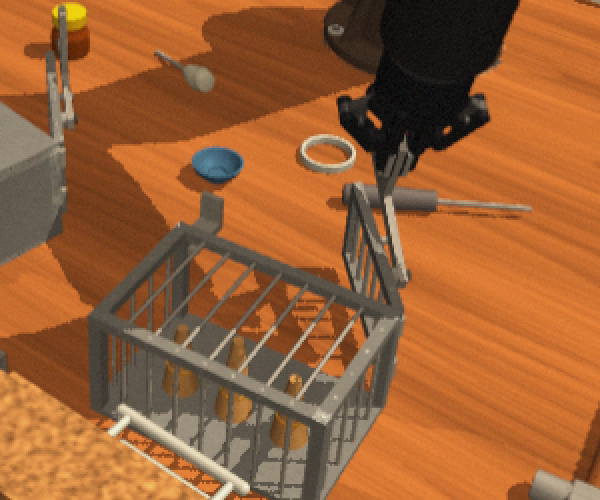

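The bar is lifted, with the pads holding the tab at crop position (397,165). Next is the first 0.6 rad of the swing.

Emit:
apply_moves(series=[[[0.01,-0.07,0],[0.03,0,-0.07],-1],[[0.01,-0.14,0.01],[0.05,0,-0.14],-1],[[0.02,-0.21,0.01],[0.08,0,-0.22],-1],[[0.01,-0.28,0],[0.1,0,-0.29],-1],[[0.01,-0.35,0],[0.13,0,-0.36],-1],[[0,-0.42,0],[0.15,0,-0.43],-1],[[-0.02,-0.49,-0.01],[0.18,0,-0.5],-1],[[-0.04,-0.55,-0.01],[0.2,0,-0.58],-1],[[-0.06,-0.62,-0.02],[0.23,0,-0.65],-1],[[-0.08,-0.68,-0.03],[0.25,0,-0.72],-1]])

```text
time_s: 10.12
tcp_pos: [0.5493, 0.1921, 0.1899]
orientation: [1.761, -2.246, 0.295]
contact_force: [-3.9, 7.2, -4.7]
width: 0.086
```

```bash
python3 - <<'E'
from plan import *
p0,Q0=cur()
s=telemetry.state();print(s['width']*85,s['contact_force'],s['torque'],s['tcp_pos'],rel(*pose(.34,.365,.165),p0,Q0))
for g in [.31,.25,.2,.15,.1,.06,.03,0]: print(round(g,2),rel(*pose(.34,g,.165),*pose(.34,.365,.165)))
E
```

```text
7.295824646984849 [-3.9396268   7.21138711 -4.69878107] [ 4.37227063  0.25831846 -0.02606512] [0.54927256 0.19214139 0.18985533] ([0.02, -0.01, -0.01], [0.01, -0.0, 0.0])
0.31 ([0.01, -0.06, 0.0], [0.02, 0.0, -0.07])
0.25 ([0.01, -0.13, 0.01], [0.05, 0.0, -0.14])
0.2 ([0.02, -0.19, 0.01], [0.07, 0.0, -0.2])
0.15 ([0.02, -0.25, 0.01], [0.09, 0.0, -0.26])
0.1 ([0.01, -0.31, 0.0], [0.11, 0.0, -0.32])
0.06 ([0.01, -0.35, 0.0], [0.13, 0.0, -0.37])
0.03 ([0.0, -0.39, 0.0], [0.14, 0.0, -0.4])
0 ([-0.0, -0.42, -0.0], [0.15, 0.0, -0.44])
```

Emit:
apply_moves(series=[[[0.01,-0.06,0],[0.02,0,-0.07],-1],[[0.01,-0.13,0.01],[0.05,0,-0.14],-1],[[0.02,-0.19,0.01],[0.07,0,-0.2],-1],[[0.02,-0.25,0.01],[0.09,0,-0.26],-1],[[0.01,-0.28,0],[0.1,0,-0.29],-1],[[0.01,-0.31,0],[0.11,0,-0.32],-1],[[0.01,-0.33,0],[0.12,0,-0.345],-1],[[0.01,-0.35,0],[0.13,0,-0.37],-1],[[0.01,-0.37,0],[0.13,0,-0.385],-1],[[0,-0.39,0],[0.14,0,-0.4],-1]])

```text
time_s: 10.95
tcp_pos: [0.5867, 0.1827, 0.1893]
orientation: [2.13, -1.947, 0.355]
contact_force: [-7.3, 5.2, -1.0]
width: 0.086
```

```bash
python3 - <<'E'
from plan import *
p0,Q0=cur()
s=telemetry.state();print(s['width']*85,s['contact_force'],s['torque'],s['tcp_pos'],rel(*pose(.34,.03,.165),p0,Q0))
p=camera('scene');cv2.imwrite('pics/scene2.png',p['frame'][150:400,250:550].repeat(2,0).repeat(2,1))
p=camera('top');cv2.imwrite('pics/top2.png',p['frame'][80:330,80:380].repeat(2,0).repeat(2,1))
for a in [.3,.24,.18,.12,.06,0]: print(a,rel(*pose(a,0.03,.165),*pose(.34,.03,.165)))
E
```

```text
7.277003474335912 [-7.26658632  5.18370972 -0.9872865 ] [3.42793259e+00 1.80115664e+00 2.09393750e-03] [0.58672156 0.1827474  0.18930021] ([0.02, -0.01, -0.02], [0.01, 0.0, -0.0])
0.3 ([0.02, -0.0, 0.04], [0.0, -0.05, 0.0])
0.24 ([0.06, -0.0, 0.09], [-0.0, -0.13, 0.0])
0.18 ([0.08, -0.0, 0.15], [0.0, -0.2, -0.0])
0.12 ([0.11, -0.0, 0.21], [0.0, -0.28, 0.0])
0.06 ([0.13, -0.0, 0.27], [-0.0, -0.36, 0.0])
0 ([0.15, -0.0, 0.33], [0.0, -0.43, 0.0])
```

View pics/scene2.png

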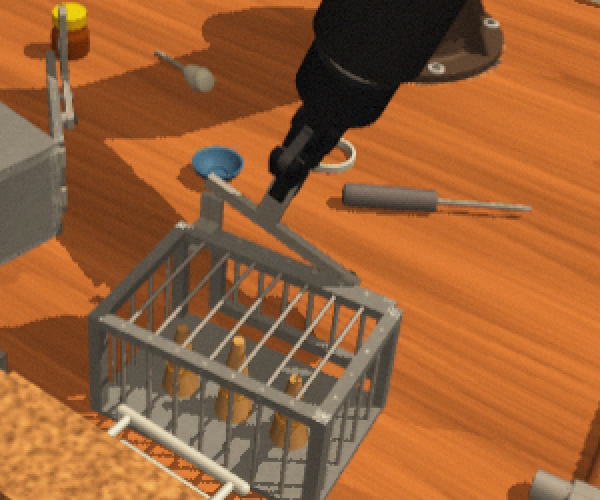

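View pics/top2.png

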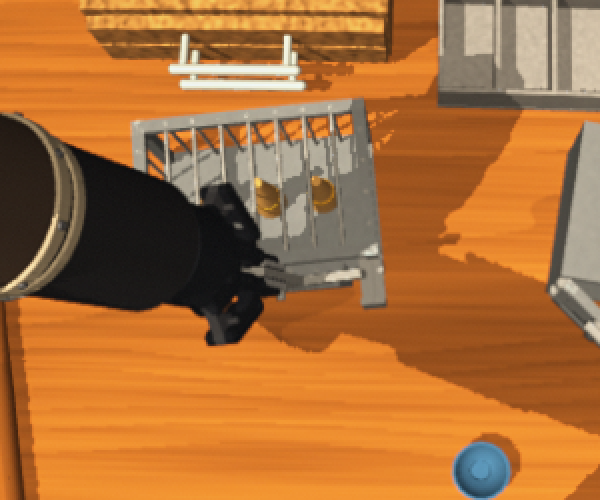

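In the scene crop the gate is in line with the front and the raised bar tip is above the catch at (215,180). The top crop agrees. I'll ease the gate slightly further in and lower the bar.

Emit:
apply_moves(series=[[[0,-0.02,0],[0.01,0,-0.02],-1],[[0.02,-0.02,0.04],[0.01,-0.05,-0.02],-1],[[0.04,-0.02,0.07],[0.01,-0.09,-0.02],-1],[[0.06,-0.02,0.09],[0.01,-0.13,-0.02],-1],[[0.08,-0.02,0.15],[0.01,-0.2,-0.02],-1],[[0.11,-0.02,0.21],[0.01,-0.28,-0.02],-1],[[0.13,-0.02,0.27],[0.01,-0.36,-0.02],-1],[[0.15,-0.02,0.32],[0.01,-0.42,-0.02],-1],[[0.15,-0.02,0.33],[0.01,-0.43,-0.02],-1],[[0.15,-0.02,0.33],[0.01,-0.43,-0.02],-1]])

```text
time_s: 11.88
tcp_pos: [0.5913, 0.1592, 0.164]
orientation: [-2.333, 2.103, 0.005]
contact_force: [-4.3, 16.8, -3.1]
width: 0.086
```

```bash
python3 - <<'E'
from plan import *
p0,Q0=cur()
s=telemetry.state();print(s['width']*85,s['contact_force'],s['torque'],s['tcp_pos'],rel(*pose(.0,.015,.165),p0,Q0))
p=camera('scene');cv2.imwrite('pics/scene3.png',p['frame'][150:400,250:550].repeat(2,0).repeat(2,1))
E
```

```text
7.347677531693409 [-4.27401421 16.79343769 -3.08507186] [5.23709228 1.17873239 0.48874153] [0.59134879 0.15917482 0.16402676] ([0.03, -0.0, -0.01], [0.0, 0.0, -0.01])
```

View pics/scene3.png

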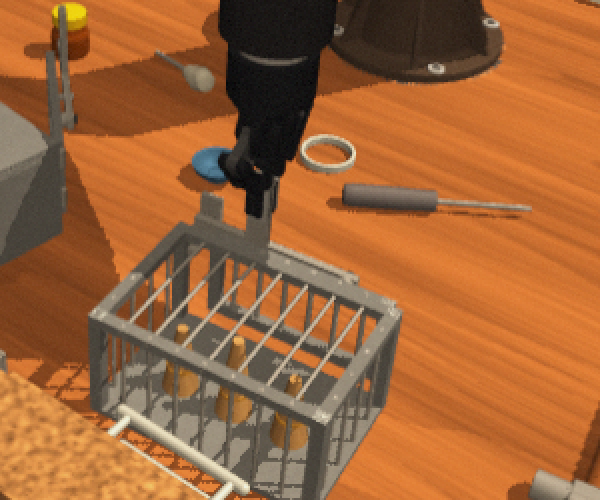

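The bar is level behind the lip and the gate is flush with the front. I'll open the jaws and retract upward.

Emit:
apply_moves(series=[[[0,0,0],[0,0,0],-0.6],[[0,0,0],[0,0,0],0],[[0,0,0],[0,0,0],0],[[0,0,0],[0,0,0],0],[[0,0,0],[0,0,0],0],[[0,0,0],[0,0,0],0],[[0,0,-0.1],[0,0,0],0],[[0,0,-0.3],[0,0,0],0],[[0,0,-0.6],[0,0,0],0],[[0,0,-1],[0,0,0],0]])

```text
time_s: 12.77
tcp_pos: [0.5902, 0.1557, 0.2636]
orientation: [2.326, -2.098, -0.002]
contact_force: [1.4, 0.3, -0.6]
width: 0.496
```

Emit:
apply_moves(series=[[[0.2,0.2,-0.2],[0,0,0],0],[[0.4,0.4,-0.3],[0,0,0],0],[[0.6,0.7,-0.3],[0,0,0],0],[[0.7,1,-0.3],[0,0,0],0],[[0.7,1,-0.3],[0,0,0],0],[[0.7,1,-0.3],[0,0,0],0],[[0.7,1,-0.3],[0,0,0],0],[[0.7,1,-0.3],[0,0,0],0],[[0.7,1,-0.3],[0,0,0],0],[[0.7,1,-0.3],[0,0,0],0]])

```text
time_s: 13.6
tcp_pos: [0.4998, 0.077, 0.2944]
orientation: [2.329, -2.1, -0.0]
contact_force: [-0.9, 0.1, -0.1]
width: 0.501
```

```bash
python3 - <<'E'
from h import *
c,s=np.cos(np.radians(7.1)),np.sin(np.radians(7.1))
Hh=np.array([.5967,.2974])
O=Hh-.1*np.array([-s,c])
for nme in ['scene','top']:
    p=camera(nme);y0,x0=(150,250) if nme=='scene' else (80,80)
    cv2.imwrite(f'pics/{nme}4.png',p['frame'][y0:y0+250,x0:x0+300].repeat(2,0).repeat(2,1))
    W=cloud(p); q=W[...,:2]-O; X=q@[c,s]; Y=q@[-s,c]; Z=W[...,2]; d=p['range_z']>0
    t=d&(Z>.125)&(Z<.2)&(abs(X)<.06)&(abs(Y)<.2)&(Z>.14)
    print(nme,'tab',t.sum(),X[t].mean(),Y[t].mean(),Z[t].max())
    b=d&(Z>.1)&(Z<.119)&(X<-.006)&(X>-.08)&(abs(Y)<.13)
    if b.sum():
        k=b&(Y>-.09); print('front pts',b.sum(),'X',np.percentile(X[k],[1,50,99]).round(4),'fit X(Y)',np.polyfit(Y[k],X[k],1),'Z(Y)',np.polyfit(Y[k],Z[k],1))
    W0=np.load(nme+'0.npz')['W']; m=(W0[...,2]>.14)&(W0[...,2]<.2)&(W0[...,1]<-.1)&(W0[...,1]>-.25)&(W0[...,0]>.42)&(W0[...,0]<.55)
    m2=(Z>.14)&(Z<.2)&(W[...,1]<-.1)&(W[...,1]>-.25)&(W[...,0]>.42)&(W[...,0]<.55)
    print('sheet tab',W0[m].mean(0),W[m2].mean(0))
E
```

```text
scene tab 289 -0.019207126926975005 -0.03587025826813297 0.18824577262087516
front pts 806 X [-0.0455 -0.0178 -0.0064] fit X(Y) [ 0.0553773 -0.0168799] Z(Y) [0.00420447 0.11041313]
sheet tab [ 0.49509734 -0.16873721  0.16755587] [ 0.4949308  -0.16888904  0.1685988 ]<stdin>:10: RuntimeWarning: Mean of empty slice.
  ret = ret.dtype.type(ret / rcount)
Traceback (most recent call last):
ValueError: zero-size array to reduction operation maximum which has no identity
```

View pics/scene4.png

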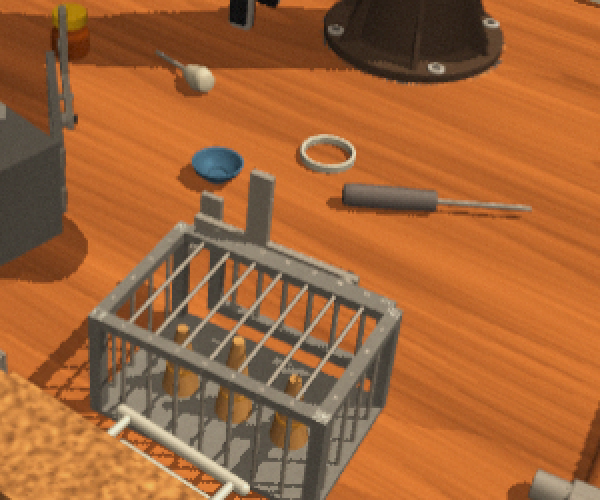

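View pics/top4.png

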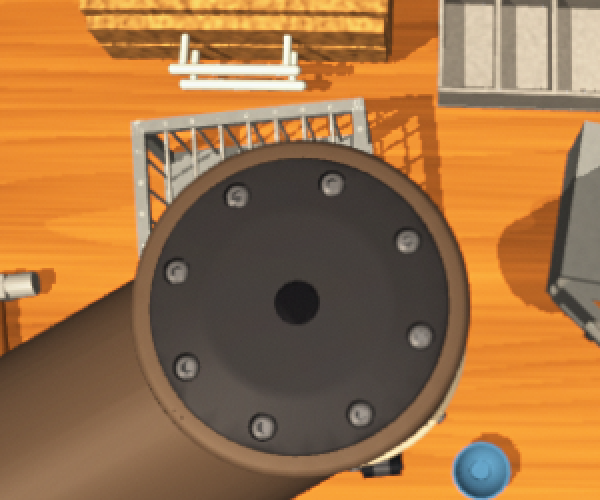

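The scene crop shows the bar level behind the lip at (205,215). The tab is 19 mm in front of the hinge line, against 20 mm nominal. Its top is back at its starting height, and the sheet tab hasn't moved. The arm is clear, so I'm handing in.

```bash
python3 -c "
from workcell import order; print(order.sign_off())"
```

```text
the job is handed in; nothing more can be done
None
```

The wire cage's gate is shut and its latch bar is down behind the lip. I handed the job in at about 13.7 s; no verdict is reported. I pinched the tab, lifted the bar to about 0.34 rad while the gate was still open at about 0.96 rad, swung the gate home, lowered the bar, let go and backed the arm off.

**Last checks, from the scene camera:**
- **Gate:** the tab is 19 mm in front of the hinge line (20 mm nominal), so the gate is shut to within about 0.01 rad.
- **Bar:** it is level (slope about 0.004 rad), with the tab top back at its starting 188 mm, and it shows behind the lip in the picture.
- **Sheet-metal cage:** its tab moved less than 2 mm between measurements, which is within camera noise.
- **Arm:** clear of everything, with contact force near 0 N. The highest wrist force I read between moves was about 18 N.

**Checks that failed:**
- **Top camera:** the arm blocked its view of the gate, so it could not confirm any of this.
- **Gate straightness fit:** it came out at 0.055 rad. Points reached out to 45 mm in front of the hinge line, so other parts were probably mixed in, and I relied on the tab position instead.

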